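# Offer the spare machine lever to its setting jig

### The job

Get the setting jig ready by turning its captive hex clamp nut anticlockwise until the jaw has swung back to its stop, clear of the lever's seat. Then pick up the cast offset lever at its balance point and hold it level, about 30 mm above the tips of the jig's post and pin, its large bore straight over the thick post and its small bore straight over the thin pin, without touching the jig with the lever or disturbing the other things. Finish while holding it there: do not lower it or let it go.

Things in the scene. Friction and masses are not known exactly. Their poses are not given: they have to be found in the camera images.
- lever: Loose dark cast offset lever, 206 x 91 x 36 mm, 0.5 to 0.75 kg, flat on the desk. Origin on its underside, midway along it; x runs along the straight arm from big hub to small eye, z up. Arm along y = 0 from the hub to x +20, 14 mm wide, underside at z 8, top at z 28; then it bends to the eye.
- lever_hub (a point): Centre of the large bore (24 mm) at the lever's underside: lever x -80, y 0, z 0 mm. The hub round it is 52 mm in diameter and 36 tall; a clamping ear with a small cross bolt sticks out of it to lever y -49.
- lever_eye (a point): Centre of the small bore (14 mm) at the lever's underside: lever x +80, y +22, z 0 mm. The eye round it is 32 mm in diameter, 30 tall.
- lever_balance (a point): The lever's balance point (centre of mass seen from above): on the straight arm's centreline, at half the arm's height, 46 mm from the large bore's centre towards the eye (lever x -34, y 0, z 18 mm). Room for 22 mm wide pads across the 14 mm arm here.
- jig: Setting jig screwed to the desk: plate 230 x 100 x 12 mm, origin at the centre of its underside, z up. A seated lever would have the same x and y axes and the same origin in plan. Clamp pillar with captive nut at x +30, y -36; its stud end, at z 81, is the jig's highest point.
- post_tip (a point): Top centre of the jig's thick post (20 mm diameter; jig x -80, y 0), 40 mm above the desk.
- pin_tip (a point): Top centre of the jig's thin pin (10 mm diameter; jig x +80, y +22), 40 mm above the desk.
- nut_top (a point): Top centre of the captive hex nut, 76 mm above the desk: 28 mm across flats, 24 mm tall, a 12 mm stud end standing 5 mm above it. The frame turns with the nut: two flats face its +y and -y, the others at 60 degree steps. The jaw plate under the nut (z 42 to 52, 18 mm wide, 52 long from the axis) turns with it and points along its +y.
- clamp_nut (a joint): Angle of nut and jaw about the upright pillar (rad), seen from above anticlockwise positive. 0: jaw lies across the lever's seat, along the jig's +y; 1.45: at its stop, jaw clear, along the jig's -x. Stiff with about 0.12 N m of friction, stays where left; it does not rise or come off.
- cylinder_lock: Bystander: brass-coloured double lock cylinder lying between lever and jig, 73 x 26 x 17 mm, origin at the centre of its underside, long along its y.
- oil_bottle: Bystander: small dropper bottle, 33 mm diameter, 102 mm tall, behind the work; origin at the centre of its underside.
- tape_roll: Bystander: roll of tape, 92 mm diameter, 48 mm tall, behind the work; origin at the centre of its underside.
- marker: Bystander: marker pen, 135 mm long, 17 mm thick, near the desk's front edge; origin at the centre of its underside, long along its y.

How it is judged:
By the outcome, as a careful person would: the job done as asked, in the order asked, and still so for the second after the job is handed in, while the arm keeps its last pose, push and grip.
It also fails if it takes over 48 s, if anything falls off the work surface, if the arm or the gripper's body presses on something with over 40 N, if the wrist force passes 120 N, or if a joint passes its speed limit or range.

### The arm

A 6-joint arm with a two-finger parallel gripper is mounted at the origin on a cart in front of the work surface, level with it; the furniture and walls round the work are solid. World frame = base frame: x ahead of the robot, y to its left, z up, the work surface at z = 0. Lengths are in m, angles in rad, forces in N, time in s.
With the tool pointing down it reaches from about 0.375 to 0.9 m from the base axis. Payload 3.1 kg.
Tool frame: the origin (TCP) lies on the centre line of the jaws, within the pads' length; the fingertips stand 22 mm ahead of it and the grasp point (between the pads) lies 3 mm ahead of it; z points along the fingers, y is the line along which they close (so a half turn about z gives the same grasp; the last joint's range is limited). The gripper opens to 85 mm and grips with 20 to 120 N. Pads are 22 mm wide; open, the fingers measure 114 mm over their backs; the gripper's body (76 mm by 85 mm) begins 54 mm behind the grasp point. The pads swing forward as they close: fully open they stand 13 mm farther back than shut.
Start: joints at [-1.464, 0.527, 1.433, -0, 1.181, -0.178], TCP at [0.176, -0.6, 0.253] pointing down, gripper open.
Joint ranges: [-3.08, 3.08], [-0.75, 2.2], [0.22, 2.44], [-1.43, 4.57], [0, 2.65], [-2.85, 2.85]. Speed limits (rad/s): [2.79, 2.79, 3.14, 3.14, 3.14, 3.14].

### API

Orientations are given as a unit quaternion [x, y, z, w].
In Python, from station import sense, eyes, job gives the robot as it stands.
- The arm moves only by the shell command python3 -m pendant 'ROWS' [FORCE]. ROWS is a JSON list of rows, 1 to 20 of them, each of 5 numbers: dx, dy, dz in fractions of the full range, 1 being 0.6 m, then a turn about the tool's z in shares of pi/2 rad (1.0 is pi/2 rad), then the opening from 0.0 (shut) to 1.0 (fully open); each row is the pose to reach, as a shift and turn from the pose commanded when the command began, along the tool's axes at that moment; what a row does not reach only later rows make up. A row lasts 1/10 s, in which the tool goes at most 0.05 m and 0.15 rad, less where a joint would pass 70% of its speed; a pose out of reach is approached as far as the arm can. The fingers move at their own pace and stop on an object; FORCE is the grip in N (left out, the last holds). Time passes only in rows, so rows that do not move let the fingers close. It prints the time, the measured TCP pose, the force, the opening and the grip force at its end. No shift or turn number may pass 1 either way. Input that does not fit is refused with a message, and nothing moves.
- sense(): the state, without advancing time (a new reading comes with each control period).
- eyes.snapshot(name): name is "scene" or "top"; returns a dict with "pixels" (480x640x3 uint8, red, green, blue), "range_z" (480x640 float32, m along the optical axis (not along the pixel's ray), 0 where there is no reading), "fov_y" (degrees; the focal length in pixels is half the picture's height over the tangent of half this angle, whatever the lens; pixels are square), "cx", "cy" (the principal point, pixels), "R" (3x3) and "t" (3): a world point X has camera coordinates R X + t. Camera axes: x right, y down, z forward; pixel columns grow to the right and rows downward; lengths in m; the calibration is good to about 2 mm. A picture is of the moment at which its call begins.
- job.sign_off(): hands the job in; it is judged then, once.
The state is a dict: "t": time; "q": joint angles; "qd": joint speeds; "tau": joint torques, N m; "tcp_pos": TCP position; "tool_rot": TCP orientation; "force": force on the tool from outside, world axes, zero at the start; "ft_torque": the same for the moment, N m; "finger_gap": opening from 0.0 (shut) to 1.0 (fully open); "gripper_force": force on a finger pad.
Only numpy, scipy, OpenCV 4.12 (cv2) and the standard library are available. Lean on these libraries where they do the work, as an engineer would, in place of code of your own. Each camera call takes 0.05 s, during which the arm holds its last target. There are 200 camera calls.

## Working session

There is one attempt and no reset: what is moved stays moved. The work goes in short steps, Python scripts to look and compute and a shell command to move; the robot and the scene stay as the last step left them, time stands still between calls to the robot, and variables do not carry over. Pictures are saved under pics/ and viewed, at most 10 in all, crops included, and the job is handed in when it is done.

```bash
mkdir -p pics; ls; python3 - <<'E'
from station import sense, eyes, job
import cv2,numpy as np
s=sense();print(s)
for n in ("scene","top"):
    p=eyes.snapshot(n);cv2.imwrite(f"pics/{n}0.png",p["pixels"][:,:,::-1]);np.savez(f"{n}0.npz",**p)
    print(n,p["fov_y"],p["cx"],p["cy"],p["R"],p["t"])
E
```

```text
pics
{'t': 0.0, 'q': array([-1.46450228e+00,  5.28425340e-01,  1.43394209e+00, -6.95630153e-06,
        1.18139642e+00, -1.78487657e-01]), 'qd': array([0.00017603, 0.00031131, 0.00013259, 0.00100369, 0.00101049,
       0.00043426]), 'tau': array([-4.68379221e-04, -4.42357349e+01, -1.78024077e+01, -2.49150871e-04,
        8.41291447e-03,  8.36382750e-07]), 'tcp_pos': array([ 0.17555223, -0.59912149,  0.252346  ]), 'tool_rot': array([ 9.89878768e-01,  1.41911403e-01,  3.59640203e-05, -1.08501101e-03]), 'force': array([-1.12014308, -0.33619619, -0.47488525]), 'ft_torque': array([0.00941757, 0.02952286, 0.01309791]), 'gripper_force': 0.0, 'finger_gap': 0.9993299088302624}
scene 48.50106932464939 318.7390104049381 235.13806346741598 [[-0.84048119 -0.5415432  -0.01795345]
 [-0.30375712  0.49835485 -0.8120185 ]
 [ 0.44869029 -0.67703279 -0.58335549]] [0.42982146 0.30366689 0.7965684 ]
top 45.35120524445916 318.1780126603034 244.94200595179038 [[ 0.00601784 -0.99985869  0.01569667]
 [-0.99578768 -0.00742802 -0.09138774]
 [ 0.09149142 -0.0150806  -0.99569167]] [-0.09576416  0.5859341   0.89175826]
```

View pics/top0.png

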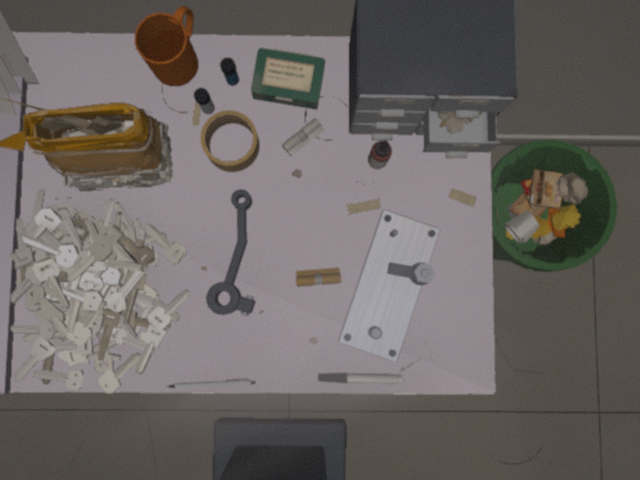

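View pics/scene0.png

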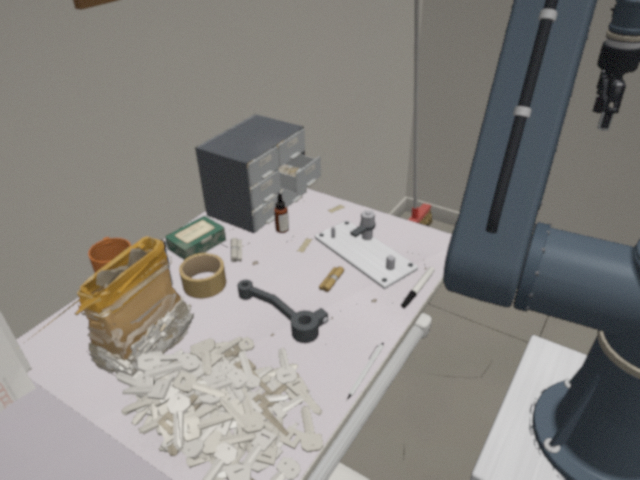

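The top view has the lever hub at (223,297) and eye at (241,199). The jig post is at (376,332), the pin at (394,233) and the nut at (424,273), with the jaw pointing left to (390,268). Image up is +x and image left is +y. Next I'll measure these with depth.

```bash
cat > h.py <<'E'
import numpy as np
def cloud(p):
    d=p["range_z"];f=240/np.tan(np.radians(float(p["fov_y"]))/2)
    v,u=np.mgrid[:480,:640]
    c=np.stack([(u-p["cx"])/f*d,(v-p["cy"])/f*d,d],-1)
    return (c-p["t"])@p["R"]
def proj(p,X):
    f=240/np.tan(np.radians(float(p["fov_y"]))/2)
    c=np.atleast_2d(X)@p["R"].T+p["t"]
    return np.c_[c[:,0]/c[:,2]*f+p["cx"],c[:,1]/c[:,2]*f+p["cy"]]
E
python3 - <<'E'
import numpy as np,cv2
from h import *
P={n:dict(np.load(n+"0.npz")) for n in("top","scene")}
W={n:cloud(P[n]) for n in P}
t=W["top"]
for n,(u,v) in dict(hub=(211,297),eye=(241,199),post=(376,332),pin=(394,233),nut=(424,273),jaw=(395,268),lock=(318,277),bottle=(380,152),tape=(229,140),marker=(360,377)).items(): print(n,t[v,u].round(4))
def cen(c,r,z0,z1):
    for n in W:
        w=W[n].reshape(-1,3);m=(np.hypot(*(w[:,:2]-c).T)<r)&(w[:,2]>z0)&(w[:,2]<z1)&(P[n]["range_z"].ravel()>0)
        q=w[m]
        if len(q)<5: print(n,len(q));continue
        print(n,len(q),"mean",q.mean(0).round(4),"mid",((q.max(0)+q.min(0))/2).round(4),"ext",np.ptp(q,axis=0).round(4),"minCirc",[np.round(a,4) for a in cv2.minEnclosingCircle(q[:,:2].astype(np.float32)*1000)])
for n,(u,v),r,a,b in [("post",(376,332),.02,.034,.046),("pin",(394,233),.012,.03,.046),("nut",(424,273),.025,.07,.09),("hub",(211,297),.05,.031,.045),("eye",(241,191),.04,.024,.04),("jaw",(400,269),.05,.046,.058)]:
    print(n);cen(t[v,u,:2],r,a,b)
for nm,z0,box in (("a",0,(190,180,90,150)),("b",0,(330,200,120,170))):
    pass
im=P["top"]["pixels"][180:370,190:450,::-1]
cv2.imwrite("pics/c0.png",cv2.resize(cv2.convertScaleAbs(im,alpha=1.5),None,fx=3,fy=3,interpolation=cv2.INTER_CUBIC))
E
```

```text
hub [0.5026 0.0758 0.0366]
eye [0.6645 0.0361 0.0007]
post [ 0.4499 -0.1824  0.0416]
pin [ 0.6055 -0.212   0.0381]
nut [ 0.5406 -0.251   0.0787]
jaw [ 0.549  -0.2107  0.055 ]
lock [ 0.5358 -0.0921  0.0133]
bottle [ 0.7264 -0.1854  0.0771]
tape [0.764  0.0579 0.001 ]
marker [ 0.3773 -0.1598  0.0149]
post
top 122 mean [ 0.4498 -0.1822  0.039 ] mid [ 0.4495 -0.1831  0.039 ] ext [0.0186 0.0192 0.0096] minCirc [array([ 449.5206, -182.8571]), np.float64(9.9276)]
scene 49 mean [ 0.4505 -0.1784  0.0377] mid [ 0.4513 -0.1792  0.038 ] ext [0.0197 0.0176 0.0069] minCirc [array([ 451.2331, -179.4528]), np.float64(9.9875)]
pin
top 33 mean [ 0.6076 -0.2129  0.0373] mid [ 0.6077 -0.2129  0.0363] ext [0.0092 0.0082 0.0108] minCirc [array([ 607.6639, -213.0565]), np.float64(4.7752)]
scene 15 mean [ 0.6088 -0.2091  0.0352] mid [ 0.6092 -0.2096  0.0353] ext [0.0077 0.0069 0.008 ] minCirc [array([ 609.2202, -209.8029]), np.float64(3.8457)]
nut
top 309 mean [ 0.5418 -0.2516  0.0765] mid [ 0.5416 -0.2517  0.0779] ext [0.0289 0.03   0.0136] minCirc [array([ 541.9847, -252.0287]), np.float64(15.8021)]
scene
[... 380 characters left out ...]
16 0.057  0.0068] minCirc [array([498.6997,  57.413 ]), np.float64(31.0063)]
eye
top 311 mean [0.657  0.0327 0.0287] mid [0.6715 0.0335 0.0311] ext [0.0763 0.0311 0.0139] minCirc [array([671.7399,  37.1401]), np.float64(39.1621)]
scene 171 mean [0.6572 0.0372 0.0274] mid [0.6568 0.036  0.0273] ext [0.0475 0.0318 0.0067] minCirc [array([656.9905,  32.3487]), np.float64(24.0423)]
jaw
top 363 mean [ 0.5455 -0.2246  0.0517] mid [ 0.5418 -0.2299  0.052 ] ext [0.0344 0.0591 0.0119] minCirc [array([ 541.584 , -230.6253]), np.float64(32.6088)]
scene 174 mean [ 0.5441 -0.2264  0.0507] mid [ 0.5429 -0.2272  0.052 ] ext [0.0351 0.0604 0.0117] minCirc [array([ 541.1779, -227.233 ]), np.float64(32.9985)]
```

View pics/c0.png

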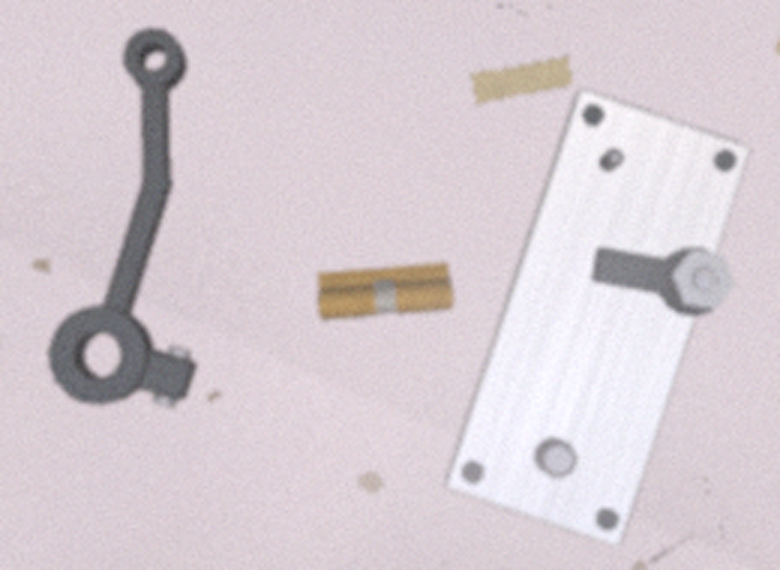

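The crop shows clean lever and jig outlines, with the jaw about 10° past the jig's +y. I'll fit the lever silhouette in both cameras, and get the jaw angle.

```bash
cat >> h.py <<'E'
import cv2
from scipy.optimize import minimize
A=np.linspace(0,2*np.pi,60)
def disc(c,r,z0,z1): return np.concatenate([np.c_[c[0]+r*np.cos(A),c[1]+r*np.sin(A),0*A+z] for z in(z0,z1)])
def bar(a,b,w,z0,z1):
    a,b=np.array(a),np.array(b);d=(b-a)/np.linalg.norm(b-a);n=np.array([-d[1],d[0]])*w/2
    return np.array([[*p,z] for p in(a+n,a-n,b+n,b-n) for z in(z0,z1)])
LEV=[disc((-.08,0),.026,0,.036),disc((.08,.022),.016,0,.030),bar((-.08,0),(.02,0),.014,.008,.028),bar((.02,0),(.08,.022),.013,.008,.028)]
EAR=bar((-.08,-.022),(-.08,-.049),.03,.0,.036)
HOLES=[((-.08,0),.012,.036),((.08,.022),.007,.030)]
def tf(pts,x,y,a,z=0):
    c,s=np.cos(a),np.sin(a);return np.c_[pts[:,0]*c-pts[:,1]*s+x,pts[:,0]*s+pts[:,1]*c+y,pts[:,2]+z]
def mask(p,parts,pose,S,z=0):
    m=np.zeros((480*S,640*S),np.uint8)
    for q in parts: cv2.fillConvexPoly(m,cv2.convexHull(((proj(p,tf(q,*pose,z))+.5)*S).astype(np.int32)),1)
    return m
def holes(p,pose,S,z=0):
    m=np.zeros((480*S,640*S),np.uint8)+1
    for c,r,h in HOLES:
        k=None
        for zz in(0,h):
            q=np.zeros_like(m);cv2.fillConvexPoly(q,((proj(p,tf(np.c_[c[0]+r*np.cos(A),c[1]+r*np.sin(A),0*A+zz],*pose,z))+.5)*S).astype(np.int32),1)
            k=q if k is None else k&q
        m&=1-k
    return m
def fitlever(p,pose0,z=0,S=4,th=105,zfit=None):
    g=cv2.resize(cv2.cvtColor(p["pixels"],cv2.COLOR_RGB2GRAY),None,fx=S,fy=S,interpolation=cv2.INTER_CUBIC)
    roi=cv2.dilate(mask(p,LEV,pose0,S,z),np.ones((10*S,10*S)));obs=(g<th).astype(np.uint8)
    def cost(v):
        pose=(pose0[0]+v[0]/1e3,pose0[1]+v[1]/1e3,pose0[2]+v[2]/100)
        m=mask(p,LEV,pose,S,z)&holes(p,pose,S,z);e=mask(p,[EAR],pose,S,z)
        r=(roi>0)&((e==0)|(m>0));return np.count_nonzero((m!=obs)&r)/np.count_nonzero(m)
    r=minimize(cost,[0,0,0],method="Nelder-Mead",options=dict(initial_simplex=[[0,0,0],[6,0,0],[0,6,0],[0,0,6]],xatol=.05,fatol=1e-5))
    v=r.x;return np.array([pose0[0]+v[0]/1e3,pose0[1]+v[1]/1e3,pose0[2]+v[2]/100]),r.fun
E
python3 - <<'E'
from h import *
P={n:dict(np.load(n+"0.npz")) for n in("top","scene")}
hub=np.array([.5,.063]);eye=np.array([.668,.034]);d=eye-hub;a=np.arctan2(d[1],d[0])-np.arctan2(.022,.16)
o=(hub+eye)/2-.011*np.array([-np.sin(a),np.cos(a)])
for n in P:
    for th in ((90,105,120)):
        ps,c=fitlever(P[n],(o[0],o[1],a),th=th);print(n,th,ps.round(4),c)
    w=cloud(P[n]).reshape(-1,3);q=w[(w[:,2]>.045)&(w[:,2]<.058)]-[.542,-.252,0] if n=="top" else w[(w[:,2]>.045)&(w[:,2]<.058)]-[.5425,-.249,0]
    r=np.hypot(q[:,0],q[:,1]);q=q[(r>.022)&(r<.06)];print("jaw deg",len(q),np.degrees(np.arctan2(q[:,1],q[:,0])).mean())
    v,_,_,_=cv2.fitLine(q[:,:2].astype(np.float32),cv2.DIST_L2,0,.01,.01)[:,0],0,0,0;print(np.degrees(np.arctan2(v[1],v[0])))
E
```

```text
top 90 [ 0.5775  0.0357 -0.287 ] 0.12768569674647023
top 105 [ 0.5781  0.0361 -0.2869] 0.0686344009795708
top 120 [ 0.5777  0.0358 -0.2916] 0.04860709000836389
jaw deg 235 80.69790755995649
79.27129
scene 90 [ 0.5764  0.0367 -0.2937] 0.3835115263027031
scene 105 [ 0.5805  0.0343 -0.2791] 0.21842845444511697
scene 120 [ 0.5798  0.0356 -0.2815] 0.1741979133283481
jaw deg 85 81.12723660794974
73.92465
```

```bash
cat > go.py <<'E'
import sys,numpy as np
from scipy.spatial.transform import Rotation as R
from station import sense
# target x y z yaw_deg(tool y)
s=sense();M=R.from_quat(s["tool_rot"]).as_matrix();T=np.array([float(a) for a in sys.argv[1:4]])
d=M.T@(T-s["tcp_pos"]);yaw=np.degrees(np.arctan2(M[1,1],M[0,1]))
w=(float(sys.argv[4])-yaw+180)%360-180
print("t",s["t"],"shift",d.round(4),"turn",round(-np.radians(w),4),"yaw",yaw,"tilt",M[:,2].round(4),"q",s["q"].round(2),"F",s["force"].round(1),"T",s["ft_torque"].round(2))
E
python3 go.py .542 -.251 .14 -99.5
```

```text
t 0.1 shift [ 0.4495 -0.231   0.113 ] turn 0.4506 yaw -73.68062493379239 tilt [-2.e-04  2.e-03 -1.e+00] q [-1.46  0.53  1.43 -0.    1.18 -0.18] F [ 0.   0.7 -0.1] T [-0.05 -0.04  0.01]
```

Careful with the scale: shifts go in shares of 0.6 m and turns go in shares of pi/2 rad. That gives: 0.45 m / 0.6 = 0.75, -0.231 m / 0.6 = -0.385, 0.45 rad / 1.5708 = 0.2865.

```bash
python3 -m pendant '[[0.25, -0.1283, 0, 0.1273, 0.6], [0.75, -0.385, 0, 0.2865, 0.6], [0.75, -0.385, 0, 0.2865, 0.6], [0.75, -0.385, 0, 0.2865, 0.6], [0.75, -0.385, 0, 0.2865, 0.6], [0.75, -0.385, 0, 0.2865, 0.6], [0.75, -0.385, 0, 0.2865, 0.6], [0.75, -0.385, 0, 0.2865, 0.6], [0.75, -0.385, 0, 0.2865, 0.6], [0.75, -0.385, 0, 0.2865, 0.6], [0.75, -0.385, 0, 0.2865, 0.6], [0.75, -0.385, 0, 0.2865, 0.6], [0.75, -0.385, 0.1883, 0.2865, 0.6], [0.75, -0.385, 0.1883, 0.2865, 0.6], [0.75, -0.385, 0.1883, 0.2865, 0.6], [0.75, -0.385, 0.1883, 0.2865, 0.6]]' 60; python3 go.py .542 -.251 .078 -99.5
python3 - <<'E'
from station import eyes
import cv2
a=eyes.snapshot("top")["pixels"][180:360,330:510,::-1];b=eyes.snapshot("scene")["pixels"][130:310,280:460,::-1]
cv2.imwrite("pics/n1.png",cv2.resize(cv2.hconcat([a,b]),(800,400),interpolation=cv2.INTER_CUBIC))
E
```

```text
t: 1.7
tcp_pos: [0.5403, -0.252, 0.1382]
tool_rot: [0.997, -0.083, -0.003, -0.001]
force: [-0.7, 0.2, 0.0]
finger_gap: 0.598
gripper_force: 0.0
t 1.7 shift [ 0.0018 -0.0011  0.0602] turn -0.0013 yaw -99.5734901614807 tilt [-0.0052  0.0033 -1.    ] q [-0.62  0.64  1.6  -0.    0.91  1.11] F [-0.7  0.2  0. ] T [-0.04 -0.05 -0.04]
```

View pics/n1.png

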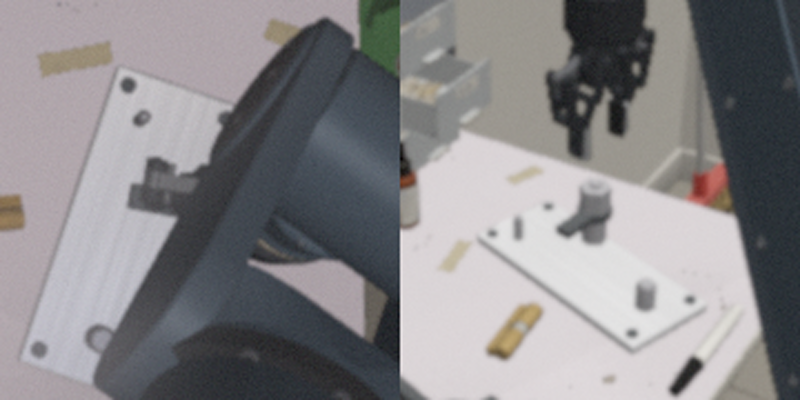

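The right panel shows the fingers straddling the nut from above, centred near (590,130) over the nut at (595,200). Descending now, slowly at the end.

Converted, 0.06 m / 0.6 = 0.1, 0.055 m / 0.6 = 0.0917.

```bash
python3 -m pendant '[[0.0033, -0.0017, 0.05, 0, 0.6], [0.0033, -0.0017, 0.075, 0, 0.6], [0.0033, -0.0017, 0.0917, 0, 0.6], [0.0033, -0.0017, 0.1, 0, 0.6], [0.0033, -0.0017, 0.1, 0, 0.6]]'; python3 -m pendant '[[0, 0, 0, 0, 0.2], [0, 0, 0, 0, 0.2], [0, 0, 0, 0, 0.2], [0, 0, 0, 0, 0.2], [0, 0, 0, 0, 0.2], [0, 0, 0, 0, 0.2]]' 60;  python3 go.py .542 -.251 .078 -99.5
```

```text
t: 2.3
tcp_pos: [0.5447, -0.2511, 0.0804]
tool_rot: [0.997, -0.083, -0.0, -0.0]
force: [-0.1, 0.0, -0.3]
finger_gap: 0.599
gripper_force: 0.0
t: 2.9
tcp_pos: [0.5451, -0.2521, 0.0816]
tool_rot: [0.997, -0.082, 0.001, 0.001]
force: [-2.3, -2.4, 5.8]
finger_gap: 0.343
gripper_force: 59.1
t 2.9 shift [-0.0033 -0.0005  0.0036] turn 0.0009 yaw -99.44672743291731 tilt [ 0.0014 -0.0022 -1.    ] q [-0.62  0.73  1.62 -0.    0.79  1.12] F [-2.3 -2.4  5.8] T [-0.46  0.44 -0.03]
```

Converted, -0.003 m / 0.6 = -0.005, -0.002 m / 0.6 = -0.0033.

```bash
python3 -m pendant '[[0, 0, 0, 0, 0.5], [0, 0, 0, 0, 0.5], [-0.005, 0, -0.0033, 0, 0.5], [-0.005, 0, -0.0033, 0, 0.5], [-0.005, 0, -0.0033, 0, 0.2], [-0.005, 0, -0.0033, 0, 0.2], [-0.005, 0, -0.0033, 0, 0.2], [-0.005, 0, -0.0033, 0, 0.2], [-0.005, 0, -0.0033, 0, 0.2], [-0.005, 0, -0.0033, 0, 0.2]]' 60;  python3 go.py .542 -.251 .080 -99.5
```

```text
t: 3.9
tcp_pos: [0.5415, -0.2514, 0.0829]
tool_rot: [0.997, -0.082, -0.0, 0.001]
force: [-4.6, -3.2, 5.8]
finger_gap: 0.339
gripper_force: 59.0
t 3.9 shift [ 0.0004 -0.0005  0.0029] turn 0.0009 yaw -99.45108777050211 tilt [-2.0e-04 -1.5e-03 -1.0e+00] q [-0.62  0.72  1.63 -0.    0.79  1.12] F [-4.6 -3.2  5.8] T [-0.68  0.64 -0.1 ]
```

Converted, -1.2 rad / 1.5708 = -0.7639.

```bash
python3 -m pendant '[[0, 0, 0, -0.0764, 0.2], [0, 0, 0, -0.1528, 0.2], [0, 0, 0, -0.2292, 0.2], [0, 0, 0, -0.3056, 0.2], [0, 0, 0, -0.382, 0.2], [0, 0, 0, -0.4584, 0.2], [0, 0, 0, -0.5348, 0.2], [0, 0, 0, -0.6112, 0.2], [0, 0, 0, -0.6875, 0.2], [0, 0, 0, -0.7639, 0.2], [0, 0, 0, -0.7639, 0.2], [0, 0, 0, -0.7639, 0.2]]' 60;  python3 go.py .542 -.251 .080 -26
```

```text
t: 5.1
tcp_pos: [0.542, -0.2526, 0.0829]
tool_rot: [0.869, 0.495, -0.0, 0.002]
force: [-2.4, -6.7, 4.5]
finger_gap: 0.339
gripper_force: 58.9
t 5.1 shift [ 0.0013 -0.0008  0.0029] turn -0.0808 yaw -30.628940655490297 tilt [ 0.0011 -0.0036 -1.    ] q [-0.62  0.72  1.63 -0.    0.79 -0.08] F [-2.4 -6.7  4.5] T [-0.95  0.56  0.1 ]
```

Converted, -0.08 rad / 1.5708 = -0.0509.

```bash
python3 -m pendant '[[0, 0, 0, -0.0255, 0.2], [0, 0, 0, -0.0509, 0.2], [0, 0, 0, -0.0509, 0.2]]' >/dev/null;  python3 go.py .542 -.251 .080 -26;python3 -m pendant '[[0, 0, 0, -0.0255, 0.2], [0, 0, 0, -0.0255, 0.2]]' >/dev/null;  python3 go.py .542 -.251 .080 -26;
```

```text
t 5.4 shift [ 0.0014 -0.0008  0.0029] turn -0.0012 yaw -26.06710275594828 tilt [ 0.0014 -0.0035 -1.    ] q [-0.62  0.72  1.63 -0.    0.79 -0.16] F [-3.4 -5.9  3.9] T [-0.95  0.56  0.04]
t 5.6 shift [ 0.0014 -0.0008  0.0029] turn 0.0357 yaw -23.954946391081897 tilt [ 0.0017 -0.0028 -1.    ] q [-0.62  0.72  1.63 -0.    0.79 -0.2 ] F [-3.8 -7.   3.5] T [-1.02  0.61 -0.64]
```

Torque jumped to -0.64 N m, so the jaw is at its stop. Release and lift.

Converted, -0.12 m / 0.6 = -0.2, -0.08 m / 0.6 = -0.1333.

```bash
python3 -m pendant '[[0, 0, 0, 0, 0.6], [0, 0, 0, 0, 0.6], [0, 0, 0, 0, 0.6], [0, 0, -0.05, 0, 0.6], [0, 0, -0.1333, 0, 0.6], [0, 0, -0.2, 0, 0.6], [0, 0, -0.2, 0, 0.6]]';  python3 go.py .5454 .0457 .12 -106.5
```

```text
t: 6.3
tcp_pos: [0.5453, -0.2521, 0.2083]
tool_rot: [0.838, 0.546, 0.003, 0.006]
force: [-0.1, -1.3, -0.3]
finger_gap: 0.597
gripper_force: 0.0
t 6.3 shift [ 0.2727 -0.1211  0.0863] turn 1.4437 yaw -23.782130738900445 tilt [ 0.0107 -0.007  -0.9999] q [-0.62  0.54  1.55  0.    1.04 -0.2 ] F [-0.1 -1.3 -0.3] T [-0.03 -0.06 -0.  ]
```

Converted, 0.273 m / 0.6 = 0.455, 0.21 m / 0.6 = 0.35, 1.444 rad / 1.5708 = 0.9193.

```bash
python3 -m pendant '[[0.15, -0.0667, 0, 0.0955, 0.6], [0.2167, -0.1, 0, 0.191, 0.6], [0.2833, -0.1333, 0, 0.2865, 0.6], [0.35, -0.1583, 0, 0.382, 0.6], [0.4167, -0.1833, 0, 0.4775, 0.6], [0.455, -0.2017, 0, 0.573, 0.5], [0.455, -0.2017, 0.0333, 0.6685, 0.5], [0.455, -0.2017, 0.0667, 0.7639, 0.5], [0.455, -0.2017, 0.1, 0.8594, 0.5], [0.455, -0.2017, 0.1433, 0.9193, 0.5], [0.455, -0.2017, 0.1433, 0.9193, 0.5], [0.455, -0.2017, 0.1433, 0.9193, 0.5], [0.455, -0.2017, 0.1433, 0.9193, 0.5]]';  python3 go.py .5454 .0457 .026 -106.5
python3 - <<'E'
from station import eyes
import cv2
from h import *
p=eyes.snapshot("top");s=eyes.snapshot("scene");a=p["pixels"][180:370,190:450,::-1]
b=s["pixels"][180:370,220:480,::-1]
cv2.imwrite("pics/l1.png",cv2.resize(cv2.vconcat([a,b]),None,fx=1.55,fy=1.55,interpolation=cv2.INTER_CUBIC))
E
```

```text
t: 7.6
tcp_pos: [0.542, 0.0481, 0.1171]
tool_rot: [0.99, -0.143, 0.001, -0.0]
force: [-0.6, 1.0, 0.3]
finger_gap: 0.499
gripper_force: 0.0
t 7.6 shift [0.0038 0.0014 0.0911] turn 0.0009 yaw -106.45014771306592 tilt [ 0.0015 -0.     -1.    ] q [-0.12  0.62  1.75  0.    0.77  1.74] F [-0.6  1.   0.3] T [0.03 0.   0.04]
```

View pics/l1.png

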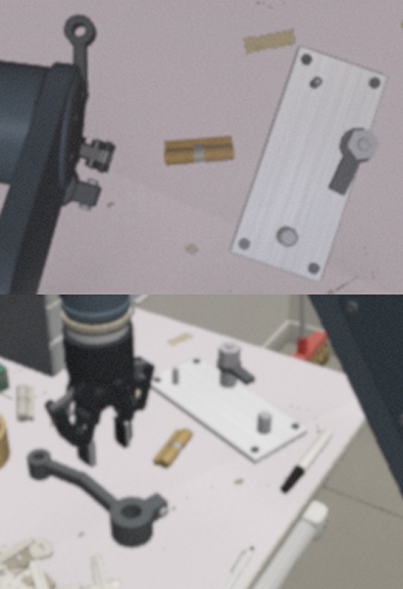

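Top panel shows the jaw now swung along the jig's -x, with lever and lock undisturbed. The fingers stand over the lever's arm, so descend and grip.

Converted, 0.09 m / 0.6 = 0.15, 0.004 m / 0.6 = 0.0067.

```bash
python3 -m pendant '[[0.0067, 0.0017, 0.0667, 0, 0.5], [0.0067, 0.0017, 0.1167, 0, 0.5], [0.0067, 0.0017, 0.1417, 0, 0.5], [0.0067, 0.0017, 0.15, 0, 0.5], [0.0067, 0.0017, 0.15, 0, 0.5], [0.0067, 0.0017, 0.15, 0, 0.5]]' 100; python3 go.py .5454 .0457 .026 -106.5; python3 -m pendant '[[0, 0, 0, 0, 0], [0, 0, 0, 0, 0], [0, 0, 0, 0, 0], [0, 0, 0, 0, 0], [0, 0, 0, 0, 0], [0, 0, 0, 0, 0], [0, 0, 0, 0, 0]]'; python3 go.py .5454 .0457 .026 -106.5
python3 - <<'E'
from h import *
from station import eyes
p=eyes.snapshot("top")
w=cloud(p).reshape(-1,3);q=w[(w[:,2]>.045)&(w[:,2]<.058)]-[.542,-.252,0]
r=np.hypot(q[:,0],q[:,1]);q=q[(r>.022)&(r<.06)];print("jaw deg",len(q),np.degrees(np.arctan2(q[:,1],q[:,0])).mean())
E
```

```text
t: 8.3
tcp_pos: [0.5459, 0.0459, 0.0274]
tool_rot: [0.99, -0.144, 0.001, -0.0]
force: [0.4, 0.3, -0.2]
finger_gap: 0.503
gripper_force: 0.0
t 8.3 shift [-0.0004  0.0003  0.0014] turn -0.0009 yaw -106.55287188590506 tilt [ 2.3e-03 -3.0e-04 -1.0e+00] q [-0.12  0.78  1.77  0.    0.58  1.74] F [ 0.4  0.3 -0.2] T [-0.03 -0.03 -0.01]
t: 9.0
tcp_pos: [0.5456, 0.0459, 0.0276]
tool_rot: [0.99, -0.144, 0.001, -0.0]
force: [-0.8, 0.1, 4.8]
finger_gap: 0.137
gripper_force: 97.9
t 9.0 shift [-0.0001  0.0003  0.0016] turn -0.0012 yaw -106.57105478154774 tilt [ 2.e-03 -2.e-04 -1.e+00] q [-0.12  0.78  1.77  0.    0.58  1.74] F [-0.8  0.1  4.8] T [-0.05  0.11 -0.02]
jaw deg 237 153.86518009456307
```

Converted, -0.12 m / 0.6 = -0.2, -0.11 m / 0.6 = -0.1833.

```bash
python3 -m pendant '[[0, 0, -0.0167, 0, 0], [0, 0, -0.0667, 0, 0], [0, 0, -0.1333, 0, 0], [0, 0, -0.1833, 0, 0], [0, 0, -0.2, 0, 0], [0, 0, -0.2, 0, 0]]'; python3 go.py .493 -.1973 .140 -108.7
```

```text
t: 9.65
tcp_pos: [0.5453, 0.046, 0.1475]
tool_rot: [0.99, -0.144, 0.001, -0.0]
force: [0.2, -0.0, -5.8]
finger_gap: 0.141
gripper_force: 98.6
t 9.65 shift [0.0192 0.2482 0.0075] turn 0.0373 yaw -106.56227157343531 tilt [ 2.6e-03 -3.0e-04 -1.0e+00] q [-0.12  0.57  1.73  0.    0.84  1.74] F [ 0.2 -0.  -5.8] T [-0.    0.01  0.03]
```

Lever lifted and balanced, with about 0 moment. Carry it over the jig.

Converted, 0.248 m / 0.6 = 0.4133, 0.24 m / 0.6 = 0.4, 0.03 rad / 1.5708 = 0.0191.

```bash
python3 -m pendant '[[0.0017, 0.025, 0, 0, 0], [0.005, 0.0667, 0, 0.0064, 0], [0.01, 0.1167, 0, 0.0064, 0], [0.0133, 0.1667, 0, 0.0127, 0], [0.0167, 0.2167, 0, 0.0127, 0], [0.0217, 0.2667, 0, 0.0191, 0], [0.025, 0.3167, 0, 0.0191, 0], [0.0283, 0.3667, 0, 0.0236, 0], [0.0317, 0.4, 0, 0.0236, 0], [0.0317, 0.4133, 0, 0.0236, 0], [0.0317, 0.4133, 0, 0.0236, 0], [0.0317, 0.4133, 0, 0.0236, 0], [0.0317, 0.4133, 0, 0.0236, 0]]' ; python3 go.py .493 -.1973 .0976 -108.7
python3 - <<'E'
from h import *
from station import eyes
for n in("top","scene"):
    p=eyes.snapshot(n);np.savez(n+"1.npz",**p)
    print(n,[x for x in (fitlever(p,(.5252,-.2082,-.326),z=.12,th=t) for t in(90,105,120))])
    w=cloud(p).reshape(-1,3)
    for c in((.4497,-.1826),(.6077,-.2130)):
        q=w[(np.hypot(*(w[:,:2]-c).T)<.04)&(w[:,2]>.10)];print("z",len(q),np.percentile(q[:,2],[50,80,95]).round(4) if len(q) else 0)
    m=cv2.resize(p["pixels"],None,fx=1,fy=1)[150:390,200:500,::-1];cv2.imwrite(f"pics/j_{n}.png",m)
cv2.imwrite("pics/j1.png",cv2.resize(cv2.hconcat([cv2.imread("pics/j_top.png"),cv2.imread("pics/j_scene.png")]),(800,320),interpolation=cv2.INTER_CUBIC))
E
```

```text
t: 10.95
tcp_pos: [0.4921, -0.1957, 0.1458]
tool_rot: [0.987, -0.162, -0.001, -0.001]
force: [0.1, -0.2, -6.1]
finger_gap: 0.138
gripper_force: 98.5
t 10.95 shift [0.0015 0.0012 0.0482] turn 0.0013 yaw -108.62337539772984 tilt [-0.0014  0.0013 -1.    ] q [-0.59  0.56  1.77  0.    0.82  1.31] F [ 0.1 -0.2 -6.1] T [ 0.06 -0.    0.05]
top [(array([ 0.52444623, -0.2069298 , -0.32485304]), np.float64(0.6141783183298218)), (array([ 0.5242138 , -0.20413463, -0.36060728]), np.float64(0.6174745143296788)), (array([ 0.52340115, -0.2033971 , -0.36271865]), np.float64(0.6079077826442701))]
z 8101 [0.4612 0.5336 0.5479]
z 526 [0.1461 0.1477 0.149 ]
scene [(array([ 0.5256352 , -0.20823565, -0.31200834]), np.float64(0.5199299864746598)), (array([ 0.5253341 , -0.20729474, -0.30923117]), np.float64(0.36146635952021605)), (array([ 0.52658164, -0.20647603, -0.30552093]), np.float64(0.3092409504066337))]
z 3551 [0.2912 0.3785 0.4189]
z 349 [0.139  0.1451 0.147 ]
```

View pics/j1.png

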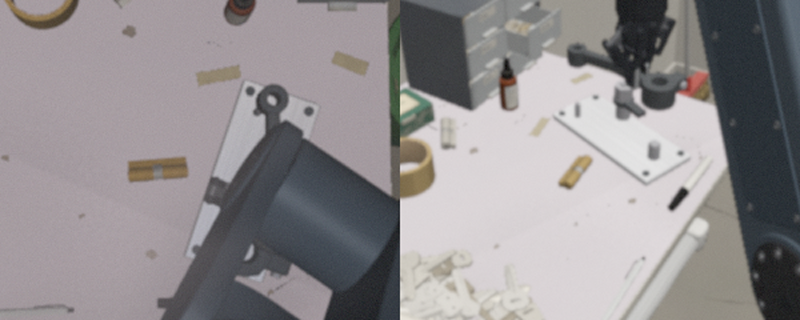

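Converted, 0.048 m / 0.6 = 0.08, 0.03 m / 0.6 = 0.05, 0.001 rad / 1.5708 = 0.0006.

```bash
python3 -m pendant '[[0.0025, 0.0017, 0.025, 0.0006, 0], [0.0025, 0.0017, 0.05, 0.0006, 0], [0.0025, 0.0017, 0.07, 0.0006, 0], [0.0025, 0.0017, 0.08, 0.0006, 0], [0.0025, 0.0017, 0.08, 0.0006, 0], [0.0025, 0.0017, 0.08, 0.0006, 0]]' ; python3 go.py .493 -.1973 .0976 -108.7
python3 - <<'E'
from h import *
from station import eyes
for n in("top","scene"):
    p=eyes.snapshot(n);np.savez(n+"2.npz",**p);w=cloud(p).reshape(-1,3)
    p0=dict(np.load(n+"0.npz"));w0=cloud(p0).reshape(-1,3)
    # same-height slabs of the lever before and now, robust circle fit to the ring area
    for nm,c0,c1,r,h in(("eye",(.6607,.0344),(.6077,-.213),.016,.030),("hub",(.5013,.0588),(.4497,-.1826),.026,.036)):
        for ww,c,z in((w0,c0,0),(w,c1,.070)):
            d=np.hypot(*(ww[:,:2]-c).T);q=ww[(d<r+.012)&(abs(ww[:,2]-z-h)<.004)]
            if len(q)<20: print(n,nm,len(q));continue
            def cost(v): # best disc: count points in ring
                dd=np.hypot(q[:,0]-c[0]-v[0]/1e3,q[:,1]-c[1]-v[1]/1e3)*1e3
                return np.minimum(np.maximum(dd-r*1e3,0)+np.maximum(r*1e3-(9 if nm=="eye" else 14)-dd,0),4).sum()
            b=min((minimize(cost,[i,j],method="Nelder-Mead") for i in(-4,0,4) for j in(-4,0,4)),key=lambda s:s.fun)
            print(n,nm,z,len(q),(np.array(c)+b.x/1e3).round(4),"z",np.median(q[:,2]).round(4),b.fun/len(q))
m=[dict(np.load(f"{n}2.npz"))["pixels"] for n in("top","scene")]
cv2.imwrite("pics/k1.png",cv2.resize(cv2.hconcat([m[0][190:370,340:480,::-1],m[1][160:340,370:510,::-1]]),None,fx=2.8,fy=2.8,interpolation=cv2.INTER_CUBIC))
E
```

```text
t: 11.65
tcp_pos: [0.4938, -0.1985, 0.0985]
tool_rot: [0.987, -0.163, 0.0, 0.0]
force: [0.6, -0.2, -6.7]
finger_gap: 0.142
gripper_force: 98.5
t 11.65 shift [-0.0012 -0.0009  0.0009] turn -0.0005 yaw -108.72707187699275 tilt [ 4.e-04 -3.e-04 -1.e+00] q [-0.59  0.64  1.79 -0.    0.71  1.31] F [ 0.6 -0.2 -6.7] T [ 0.02  0.02 -0.03]
top eye 0 280 [0.6601 0.0331] z 0.029 0.5040139725333732
top eye 0.07 361 [ 0.6072 -0.2147] z 0.0995 0.6038491341733329
top hub 0 663 [0.502  0.0581] z 0.0354 0.02049920136762457
top hub 0.07 124 [ 0.4502 -0.1844] z 0.1062 0.510420445622628
scene eye 0 130 [0.6619 0.0364] z 0.028 0.5170869246389783
scene eye 0.07 111 [ 0.6095 -0.2118] z 0.0986 0.6190651416772881
scene hub 0 370 [0.5032 0.0608] z 0.0345 0.023336304183398774
scene hub 0.07 281 [ 0.4519 -0.1814] z 0.1052 0.1066782339131456
```

View pics/k1.png

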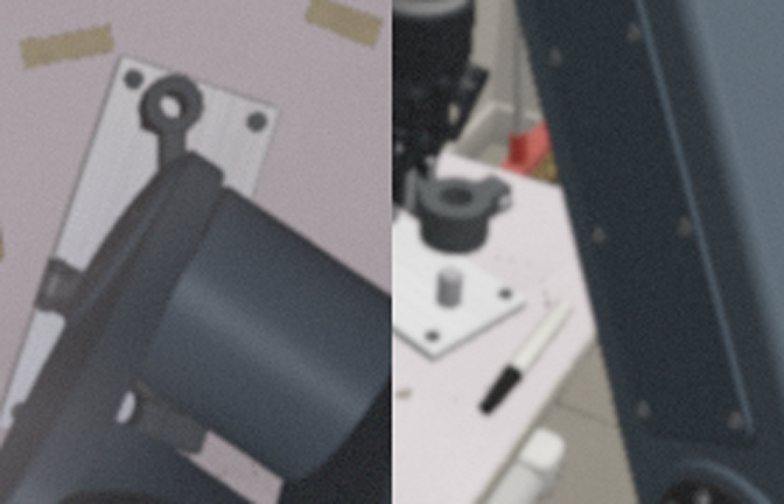

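Eye and hub sit level at about 70.6 mm, within 2 mm of the pin and post. A last small correction of about +1.6 mm in y, then re-measure.

Converted, -0.0013 m / 0.6 = -0.0022, -0.001 m / 0.6 = -0.0017.

```bash
python3 -m pendant '[[-0.0017, -0.0022, 0.0008, 0, 0], [-0.0017, -0.0022, 0.0008, 0, 0], [-0.0017, -0.0022, 0.0008, 0, 0], [-0.0017, -0.0022, 0.0008, 0, 0], [-0.0017, -0.0022, 0.0008, 0, 0]]' ; python3 go.py .493 -.1973 .0976 -108.7
python3 - <<'E'
from h import *
from station import eyes
def fit(q,c,r,ri):
    def cost(v):
        dd=np.hypot(q[:,0]-c[0]-v[0]/1e3,q[:,1]-c[1]-v[1]/1e3)*1e3
        return np.minimum(np.maximum(dd-r*1e3,0)+np.maximum(ri*1e3-dd,0),4).sum()+1e-2*(v@v)
    b=min((minimize(cost,[i,j],method="Nelder-Mead") for i in(-4,0,4) for j in(-4,0,4)),key=lambda s:s.fun)
    return (np.array(c)+b.x/1e3).round(4)
for n in("top","scene"):
    w0=cloud(dict(np.load(n+"0.npz"))).reshape(-1,3);ps=[eyes.snapshot(n) for _ in range(4)];w=np.concatenate([cloud(p).reshape(-1,3) for p in ps])
    for nm,c,r,h,ro,ri in(("eye",(.6077,-.213),.016,.030,.016,.007),("hub",(.4497,-.1826),.026,.036,.026,.012)):
        q=w[(np.hypot(*(w[:,:2]-c).T)<r+.008)&(abs(w[:,2]-.07-h)<.003)]
        t=.005 if nm=="eye" else .010
        g=w0[(np.hypot(*(w0[:,:2]-c).T)<t+.006)&(abs(w0[:,2]-.04)<.003)]
        print(n,nm,len(q),fit(q,c,r,ri),"target",len(g),fit(g,c,t,0),(g.max(0)+g.min(0)).round(4)/2,np.median(q[:,2]).round(4))
    if n=="scene":
        nut=w[(np.hypot(w[:,0]-.542,w[:,1]+.252)<.06)&(abs(w[:,2]-.052)<.006)]-[.542,-.252,0];rr=np.hypot(nut[:,0],nut[:,1]);nut=nut[rr>.022];print("jaw",len(nut),np.degrees(np.arctan2(nut[:,1],nut[:,0])).mean())
E
```

```text
t: 12.25
tcp_pos: [0.4931, -0.1971, 0.0979]
tool_rot: [0.987, -0.163, 0.0, 0.0]
force: [0.4, 0.0, -6.3]
finger_gap: 0.135
gripper_force: 98.5
t 12.25 shift [-0.      0.0002  0.0003] turn -0.0009 yaw -108.74974901385548 tilt [ 2.e-04 -1.e-04 -1.e+00] q [-0.59  0.64  1.79 -0.    0.7   1.31] F [ 0.4  0.  -6.3] T [-0.01  0.01  0.03]
top eye 1199 [ 0.6069 -0.2134] target 21 [ 0.6077 -0.213 ] [ 0.60785 -0.2128   0.0395 ] 0.0992
top hub 396 [ 0.4493 -0.1822] target 94 [ 0.4497 -0.1826] [ 0.4489  -0.18205  0.04005] 0.106
scene eye 252 [ 0.6095 -0.2101] target 3 [ 0.6077 -0.2129] [ 0.6096  -0.20955  0.03855] 0.0982
scene hub 894 [ 0.4515 -0.1799] target 34 [ 0.4496 -0.1804] [ 0.45025 -0.17925  0.0393 ] 0.1046
jaw 13 123.44639826537409
```

Bores are aligned with the post and pin to within about 1 mm, level at about 30 mm clearance.

```bash
python3 -c "
from station import job
print(job.sign_off())"
```

```text
the job is handed in; nothing more can be done
None
```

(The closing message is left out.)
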